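# Snap the pipe clip shut with the pliers

## Robot

A 6-joint arm with a two-finger parallel gripper is mounted at the origin on the work surface. World frame = base frame: x ahead of the robot, y to its left, z up, the work surface at z = 0. Lengths are in m, angles in rad, forces in N, time in s.
With the tool pointing down it reaches from about 0.35 to 0.975 m from the base axis. Payload 4.9 kg.
Tool frame: the origin (TCP) lies at the very end of the fingers, on their centre line; the grasp point (between the pads) lies 19 mm behind it; z points along the fingers, y is the direction in which the jaws open and shut (so a half turn about z gives the same grasp; the last joint's range is limited). The gripper opens to 85 mm and grips with 20 to 120 N. Pads are 22 mm wide; open, the fingers measure 114 mm over their backs; the gripper's body (76 mm by 85 mm) begins 54 mm behind the grasp point. The pads swing forward as they close: fully open they stand 13 mm farther back than shut.
Start: joints at [-1.296, 0.053, 1.613, -0, 1.476, -0.119], TCP at [0.24, -0.577, 0.231] pointing down, gripper open.
Joint ranges: [-3.01, 3.01], [-1.01, 2.22], [0.06, 2.58], [-1.02, 4.17], [0.09, 2.62], [-3.14, 3.14]. Speed limits (rad/s): [2.57, 2.57, 3.14, 3.14, 3.14, 3.14].

## Interface

Orientations are given as a unit quaternion [w, x, y, z].
In Python, from plant import state, grab_frame, camera_model, job_done, search_frame, masks_of, place_of gives the robot as it stands.
- The arm moves only by the tool drive_tool, never from a script. Its argument "series" is a list of rows, each a list of 2 entries, a list of its own where there are three numbers: the shift along the world's x, y, z in m, then the turn, a rotation vector about the world's x, y, z in degrees. A call has 1 to 8 rows; each row is the pose to reach, as a shift and turn from the pose commanded when the call began; what a row does not reach only later rows make up. A row lasts 1/10 s, in which the tool goes at most 50 mm and 8.59 degrees, less where a joint would pass 70% of its speed; a pose out of reach is approached as far as the arm can. A call with a gripper value outside its range is refused whole. "fingers" is the closure, from -1 (fully open) to 1 (shut), so that 0 is half open, set as the call begins (left out, the last holds). The fingers move at their own pace and stop on an object; the grip force is fixed at half the most. Time passes only in rows, so rows that repeat a pose let the fingers close. It gives the time, the measured TCP pose, the force and the opening at its end, in the units of the state.
- state(): the state, without advancing time (a new reading comes with each control period).
- grab_frame(name): name is "scene" or "top"; returns the picture (384x512x3 uint8, red, green, blue); there is no depth.
- camera_model(name): a dict with "fovy" (degrees; the focal length in pixels is half the picture's height over the tangent of half this angle, whatever the lens; pixels are square), "cx", "cy" (the principal point, pixels), "D" ([k1, k2, p1, p2, k3] as OpenCV has them; the pictures are not rectified), "rvec" (rotation vector, rad) and "tvec" (3), from world to camera coordinates, as OpenCV has them. Camera axes: x right, y down, z forward; pixel columns grow to the right and rows downward; lengths in m; the calibration is good to about 2 mm. A picture is of the moment at which its call begins. camera_model takes no time and is no camera call.
- job_done(): hands the job in, once; it reports no verdict.
Trained networks look in the newest picture that a camera, given by its name, has taken for a name from the list of things; names that differ only in an ending like _2 or _b are one class to them, and where a whole thing is asked for, a point or a joint stands for the part that bears it (a point fixed in the world has none). Each returns a list of dicts, best first, with "confidence" (0 to 1); they miss things now and then, are a little off and sometimes report something else, mostly with a low value. They report only what shows in the picture. A call takes as long as a camera call. They do not tell look-alikes from the thing itself.
- search_frame(camera, name): "location" ([x, y, z] in m, in world coordinates, good to about 4 mm: the middle of the surface that is visible of it).
- masks_of(camera, name): "pixels" (384x512 bool, what is visible of it).
- place_of(camera, name): "location" ([x, y, z] in m, in world coordinates, good to about 4 mm: a listed point, or the origin of a listed thing).
The state is a dict: "time": time; "joint_pos": joint angles; "joint_vel": joint speeds; "joint_efforts": joint torques, N m; "tool_pos": TCP position; "tool_rot": TCP orientation; "contact_force": force on the tool from outside, world axes, zero at the start; "ft_torque": the same for the moment, N m; "gripper_width": opening from 0.0 (shut) to 1.0 (fully open).
Only numpy, scipy, OpenCV 4.12 (cv2) and the standard library are available. Lean on these libraries where they do the work, as an engineer would, in place of code of your own. Each camera call takes 0.05 s, during which the arm holds its last target.

## Task

Pick up the green-handled pliers from their rest by squeezing both handles lightly, put the jaws around the two orange tabs of the open clip on the black pipe, and squeeze the pliers until the clip snaps shut and stays shut. Then let the jaws open, take the pliers back and lay them flat on their rest as you found them, without dropping them, and let go. Close the clip with the pliers only: keep the gripper off the pipe and clip, and leave the other things on the bench where they are.

Things in the scene. Friction and masses are not known exactly. Their poses are not given: they have to be found in the camera images.
- pliers: Loose pliers lying flat, 190 mm long, 20 mm thick, 0.16 kg. Origin: on the pivot, at the underside. x points to the jaw tips, 72 mm ahead of the pivot; z up; both halves turn alike in the x-y plane. A spring opens them: about 16 N on each handle starts closing them, 17 N closes them fully, plus 5 N while pushing the clip. A gripper that simply shuts closes the jaws fully.
- pliers_grip (a point): Midway between the two green rubber handles, 70 mm behind the pivot, at half thickness: where to grip (they balance there). Axes as pliers. Handles: 9 mm wide, 20 mm tall, from 32 to 118 mm behind the pivot, flared beyond 92 mm. Over their outer faces here: 62 mm open (80 mm at the rear ends), 26 mm closed. Held at 57 to 60 mm they are firm with the jaws open, before and after the squeeze.
- pliers_jaws (a point): Midway between the dark steel jaws, 60 mm ahead of the pivot, at half thickness (10 mm above the underside). Jaws are 54 mm apart here when open (51 mm with the handles held at 58 mm), 22 mm fully closed (19 mm at the tips), 20 mm tall, 8 mm thick, and end 12 mm farther ahead. Axes as pliers.
- pliers_left (a joint): How far each half of the pliers has turned, rad: 0 open, 0.26 fully closed (stop).
- stand: Fixed black pipe end, 54 mm in diameter, upright on a steel foot plate 110 x 110 x 10 mm, top 110 mm above the bench, with an aluminium band clip round it (outer radius about 33 mm). Origin: on the pipe axis, at the bench. Its -x side carries the clip's orange tabs.
- clip_tabs (a point): Midway between the clip's two upright orange tabs, 47 mm from the pipe axis, 70 mm above the bench. x points to the pipe, z up. Each tab is 26 mm tall, 4 mm thick, 28 to 58 mm from the pipe axis; over their outer faces 37 mm open (38 at the free ends), 20 mm shut. Level pliers with x along this x and jaw point here have the tabs between the jaws and clear the pipe; they can come straight down.
- clip_left (a joint): Turn of each half of the clip about its hinge behind the pipe, rad: 0 open, 0.1 shut. Both halves move together. It springs open again if let go before about 0.07; beyond that it snaps shut and stays. It takes about 6 N on each tab.
- rest_mid (a point): Where the pliers' pivot belongs on the fixed grey rest, at the level on which the pliers lie, 28 mm above the bench. x is the way the jaws point. Two black cross bars 12 mm wide carry the pliers: 35 mm ahead of this point (100 mm across) and 104 mm behind it (110 mm across); between them is a plate 6 mm thick on the bench.
- bin: Bystander: open red bin 160 x 110 x 75 mm, origin under its centre.
- carton: Bystander: blue carton 80 x 130 x 50 mm, origin under its centre.
- can: Bystander: steel can, 66 mm in diameter, 100 mm tall, origin under its centre.
- pulley: Bystander: aluminium belt pulley lying flat, 72 mm in diameter, 30 mm tall, origin under its centre.
Mind the look-alikes: they are no part of the job. Leave any turquoise look-alike of the pliers alone.

How it is judged:
On the way, in this order (a step that is already met when the one before it is completed fails the run):
1. the pliers are lifted off the rest in the gripper (height (world z) of pliers above 0.045 m and contact force between the fingers and pliers above 2 N), for 0.2 s.
2. the clip is snapped shut with the pliers: squeezed, with their jaws at the tabs (value of joint clip_left above 0.09 rad and value of joint pliers_left above 0.1 rad and distance between pliers_jaws and clip_tabs below 0.03 m), for 0.1 s.
At the end, for the whole second after the job is handed in: The clip is shut (over 0.09 rad), and the pliers lie open, still and level on both bars of their rest: pivot within 30 mm of its place, height within 6 mm, tilted under 0.1 rad, jaws pointing the way they did at first within 0.35 rad (value of joint clip_left above 0.09 rad and horizontal distance between pliers and rest_mid below 0.03 m and height (world z) of pliers between 0.022 and 0.034 m and angle between pliers's own z axis and vertical below 0.1 rad and x of pliers_jaws in the frame of rest_mid above 0.02 m and angle between the x axis of pliers and the x axis of rest_mid, either way round below 0.35 rad and linear speed of pliers below 0.02 m/s and value of joint pliers_left below 0.03 rad); the robot touches nothing.
It fails at once if the gripper or arm presses on the pipe, its stand or the clip (contact force between any of the fingers, the arm and stand above 1.5 N).
It fails at once if the pliers are dropped (in the air with nothing holding them) (height (world z) of pliers above 0.06 m and contact force between anything else and pliers below 0.05 N).
It fails at once if a bystander is moved by more than 30 mm (distance of any of bin, carton, can, pulley from where it was at the start of the episode above 0.03 m).
It also fails if it takes over 51 s, if anything falls off the work surface, if the arm or the gripper's body presses on something with over 40 N, if the wrist force passes 120 N, or if a joint passes its speed limit or range.

## Working session

There is one attempt and no reset: what is moved stays moved. The work goes in short steps, Python scripts to look and compute and a tool call to move; the robot and the scene stay as the last step left them, time stands still between calls to the robot, and variables do not carry over. Pictures are saved under pics/ and viewed, and the job is handed in when it is done.

Besides the shell and the picture viewer there is one more tool, called after "Emit:" by a JSON object that holds its "name" and its "arguments", one argument or row to a line. drive_tool: Moves the arm, as the interface text tells. Its arguments: {"type":"object","properties":{"series":{"type":"array","items":{"type":"array"}},"fingers":{"type":"number"}},"required":["series"]}

```bash
ls; mkdir -p pics; python3 - <<'E'
from plant import *
import cv2
for c in ("scene","top"):
    f=grab_frame(c); cv2.imwrite(f"pics/{c}0.png",f[:,:,::-1])
    m=camera_model(c); print(c,m)
    for n in ("pliers","pliers_grip","pliers_jaws","clip_tabs","stand","rest_mid"):
        for d in place_of(c,n): print(n,d['location'],round(d['confidence'],2))
print(state())
E
```

```text
pics
scene {'fovy': 49.04183723567484, 'cx': 257.4523720735344, 'cy': 192.2686046420623, 'D': array([-0.08993277,  0.        ,  0.        ,  0.        ,  0.        ]), 'rvec': array([ 0.99532723,  2.61565579, -0.86703787]), 'tvec': array([ 0.44787096, -0.18425118,  1.36896944])}
pliers [0.2697, -0.1918, 0.0012] 0.95
pliers [0.5885, -0.2463, 0.0298] 0.69
pliers [0.5706, -0.426, -0.0045] 0.62
pliers_grip [0.5578, -0.4932, 0.0084] 0.95
pliers_grip [0.5184, -0.2328, 0.0372] 0.76
pliers_grip [0.2904, -0.265, 0.0125] 0.66
pliers_jaws [0.5726, -0.3629, 0.0109] 0.89
pliers_jaws [0.2579, -0.139, 0.0147] 0.86
pliers_jaws [0.644, -0.2483, 0.0423] 0.74
clip_tabs [0.5709, 0.2095, 0.0688] 0.82
stand [0.6196, 0.2027, 0.0008] 0.79
rest_mid [0.5943, -0.2439, 0.0318] 0.91
top {'fovy': 52.479132266204985, 'cx': 250.3064576411894, 'cy': 189.0139252850516, 'D': array([-0.09791323,  0.        ,  0.        ,  0.        ,  0.        ]), 'rvec': array([ 2.15287259, -2.0915274 ,  0.19839278]), 'tvec': array([-0.0745067 ,  0.52920971,  0.89647973])}
pliers [0.2721, -0.1957, -0.003] 0.95
pliers [0.587, -0.2424,
[... 418 characters left out ...]
8
{'time': 0.7, 'joint_pos': array([-1.29602223e+00,  5.26990677e-02,  1.61287451e+00, -4.12811191e-06,
        1.47598745e+00, -1.18985582e-01]), 'joint_vel': array([-0.00133903, -0.00106969, -0.00200953, -0.00056697,  0.00015031,
        0.00016937]), 'joint_efforts': array([-1.96702422e-03, -3.93554521e+01, -3.70371079e+01, -1.61698222e-04,
        4.22471467e-04, -7.38398484e-06]), 'tool_pos': array([ 0.23979584, -0.57716319,  0.2313194 ]), 'tool_rot': array([ 1.59230320e-05,  9.80681648e-01,  1.95610597e-01, -8.18211490e-07]), 'contact_force': array([ 0.198845  , -0.62434764,  0.95898427]), 'ft_torque': array([-0.00349022, -0.02067876,  0.02458558]), 'gripper_width': 1.0003872451608307}
```

View pics/scene0.png

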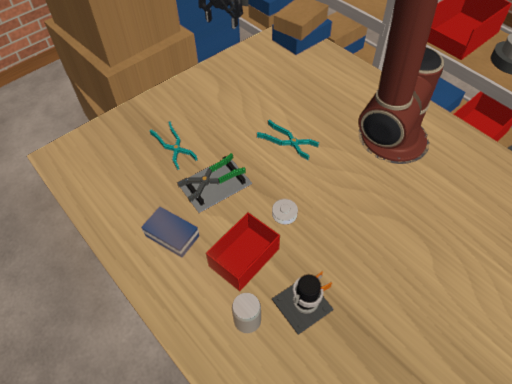

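View pics/top0.png

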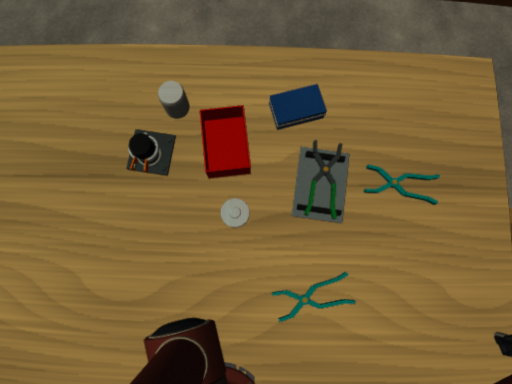

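```bash
cat > h.py <<'E'
from plant import *
import numpy as np, cv2
def K(c):
    m=camera_model(c); f=192/np.tan(np.radians(m['fovy']/2))
    return np.array([[f,0,m['cx']],[0,f,m['cy']],[0,0,1.]]),m['D'],m['rvec'],m['tvec']
def proj(c,P):
    k,D,r,t=K(c); return cv2.projectPoints(np.array(P,float).reshape(-1,3),r,t,k,D)[0].reshape(-1,2)
def frame(o,yaw,pts):
    c,s=np.cos(yaw),np.sin(yaw); pts=np.array(pts,float)
    return np.c_[o[0]+c*pts[:,0]-s*pts[:,1],o[1]+s*pts[:,0]+c*pts[:,1],o[2]+pts[:,2]]
def crop(c,img,cen,half,sc,polys,name):
    x0,y0=int(cen[0]-half),int(cen[1]-half)
    x0=max(0,x0);y0=max(0,y0)
    im=cv2.resize(img[y0:y0+2*half,x0:x0+2*half,::-1],None,fx=sc,fy=sc,interpolation=cv2.INTER_CUBIC)
    for P,col in polys:
        q=((proj(c,P)-[x0,y0]+.5)*sc)
        cv2.polylines(im,[np.round(q).astype(int).reshape(-1,1,2)],False,col,1)
    cv2.imwrite(name,im)
E
python3 - <<'E'
from h import *
o=(0.5885,-0.2425,0.028);yaw=-0.12
so=(0.621,0.2045,0);sy=-0.13
th=np.linspace(0,2*np.pi,40)
polys=[(frame(o,yaw,[[-118,0,.020*1e3],[72,0,20]]*np.array(1e-3)),(0,255,255)),
 (frame(o,yaw,np.array([[-70,-31,20],[-70,31,20]])/1e3),(255,0,255)),
 (frame(o,yaw,np.array([[60,-27,20],[60,27,20]])/1e3),(255,0,255))]
for xx,w in((35,50),(-104,55)):
  polys.append((frame(o,yaw,np.array([[xx-6,-w,0],[xx+6,-w,0],[xx+6,w,0],[xx-6,w,0],[xx-6,-w,0]])/1e3),(255,255,0)))
ps=[(frame(so,sy,np.c_[27*np.cos(th),27*np.sin(th),th*0+110]/1e3),(0,255,255)),
 (frame(so,sy,np.array([[-55,-55,10],[55,-55,10],[55,55,10],[-55,55,10],[-55,-55,10]])/1e3),(255,255,0))]
for s in(-1,1):
  ps.append((frame(so,sy,np.array([[-28,18*s,83],[-58,19*s,83],[-58,19*s,57]])/1e3),(255,0,255)))
for c in("scene","top"):
  im=grab_frame(c)
  a=proj(c,[o])[0];b=proj(c,[[so[0],so[1],.06]])[0]
  crop(c,im,a,50,5,[],f"pics/{c}_pl_raw.png")
  crop(c,im,a,50,5,polys,f"pics/{c}_pl.png"); crop(c,im,b,35,7,ps,f"pics/{c}_st.png")
for c in("scene","top"):
  A=[cv2.imread(f"pics/{c}_{n}.png") for n in("pl_raw","pl","st")]
  cv2.imwrite(f"pics/{c}_all.png",np.hstack([cv2.resize(x,(400,400)) for x in A[1:]]))
cv2.imwrite("pics/raw.png",np.hstack([cv2.resize(cv2.imread(f"pics/{c}_pl_raw.png"),(400,400)) for c in("scene","top")]))
E
```

```text
(no output)
```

View pics/raw.png

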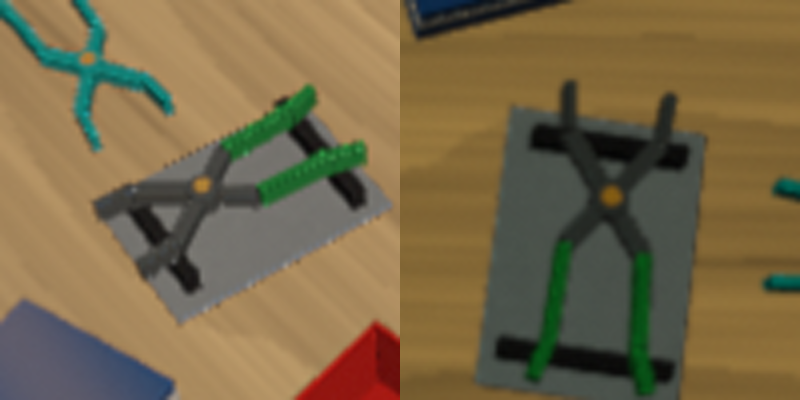

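View pics/scene_all.png

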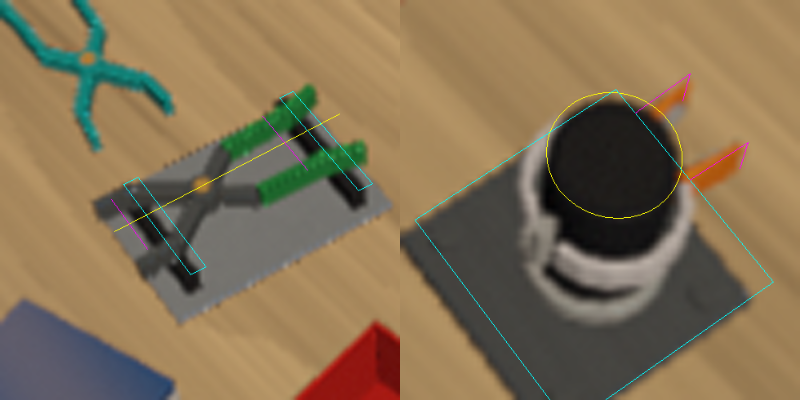

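View pics/top_all.png

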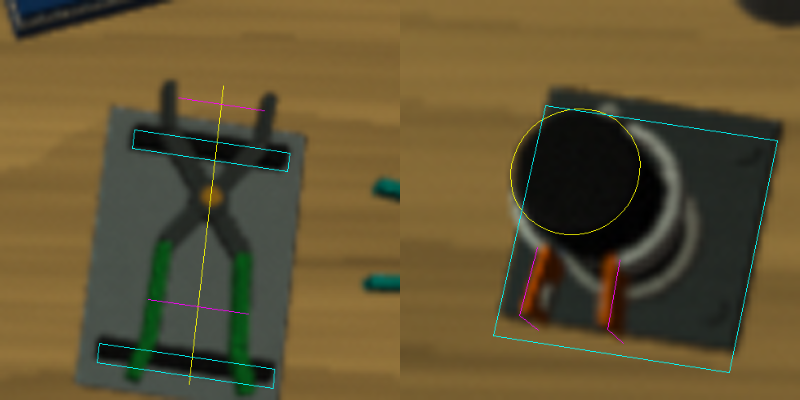

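```bash
python3 - <<'E'
from h import *
so=(0.621,0.2045,0.05)
o=[]
for c in("scene","top"):
  im=grab_frame(c); im=(255*(im/255.)**.45).astype(np.uint8)
  b=proj(c,[so])[0]; x0,y0=int(b[0]-29),int(b[1]-29); print(c,x0,y0)
  o.append(cv2.resize(im[y0:y0+56,x0:x0+56,::-1],(392,448),interpolation=cv2.INTER_CUBIC) if 0 else cv2.resize(im[y0:y0+57,x0:x0+57,::-1],(399,399),interpolation=cv2.INTER_CUBIC))
cv2.imwrite("pics/st_b.png",np.hstack(o))
E
```

```text
scene 277 264
top 116 121
```

View pics/st_b.png

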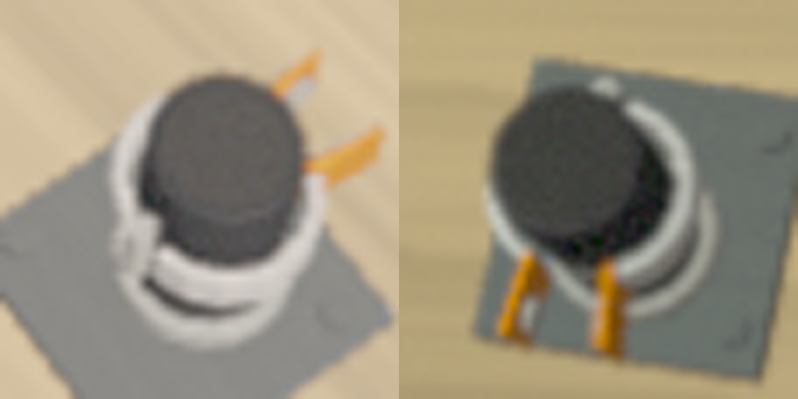

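```bash
python3 - <<'E'
from h import *
from scipy.optimize import least_squares
def px(x0,y0,u,v): return (x0+(u+.5)/7-.5,y0+(v+.5)/7-.5)
th=np.linspace(0,2*np.pi,41)[:-1]
S=lambda u,v:px(277,264,u,v); T=lambda u,v:px(116,121,u,v)
obs=[("scene","disc",S(227,147)),("scene",(-55,55,10),None),("top","disc",T(170,164)),("scene","c",S(392,322)),("top","c",T(138,60)),("top","c",T(76,338)),("top","c",T(362,380))]
cor=np.array([[a,b,10] for a in(-55,55) for b in(-55,55)])/1e3
def f(p,full=False):
    r=[]
    for c,k,q in obs:
        if q is None: continue
        if k=="disc": e=proj(c,frame((p[0],p[1],0),p[2],np.c_[27*np.cos(th),27*np.sin(th),0*th+110]/1e3)); e=(e.max(0)+e.min(0))/2
        else:
            e=proj(c,frame((p[0],p[1],0),p[2],cor)); e=e[np.argmin(((e-q)**2).sum(1))]
        r.append(e-q)
    return np.concatenate(r)
s=least_squares(f,[.625,.205,-.13]);print(s.x,np.round(s.fun.reshape(-1,2),2))
so=(s.x[0],s.x[1],0);sy=s.x[2]
ps=[(frame(so,sy,np.c_[27*np.cos(th),27*np.sin(th),th*0+110]/1e3),(0,0,255)),
 (frame(so,sy,np.array([[-55,-55,10],[55,-55,10],[55,55,10],[-55,55,10],[-55,-55,10]])/1e3),(255,0,0))]
for t in(-1,1):
  ps.append((frame(so,sy,np.array([[-28,18*t,83],[-58,19*t,83],[-58,19*t,57]])/1e3),(255,0,255)))
  ps.append((frame(so,sy,np.array([[-28,14*t,83],[-58,15*t,83],[-58,15*t,57]])/1e3),(0,255,0)))
for c in("scene","top"):
  im=grab_frame(c); im=(255*(im/255.)**.45).astype(np.uint8)
  crop(c,im,proj(c,[[so[0],so[1],.05]])[0],29,7,ps,f"pics/{c}_f.png")
cv2.imwrite("pics/st_f.png",np.hstack([cv2.resize(cv2.imread(f"pics/{c}_f.png"),(400,400)) for c in("scene","top")]))
E
```

```text
[ 0.62714444  0.20276466 -0.15532713] [[-2.53  0.25]
 [ 0.2  -3.01]
 [ 1.93 -1.98]
 [ 0.13  0.24]
 [-1.19  0.39]
 [-1.01  1.93]]
```

View pics/st_f.png

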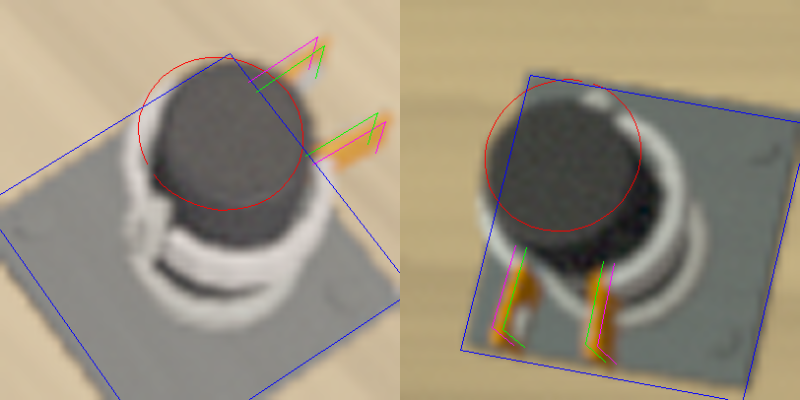

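```bash
python3 - <<'E'
from h import *
from scipy.optimize import least_squares
def px(x0,y0,u,v,s=7): return np.array((x0+(u+.5)/s-.5,y0+(v+.5)/s-.5))
S=lambda u,v:px(277,264,u,v); T=lambda u,v:px(116,121,u,v)
o=(0.5885,-0.2425,0.028)
a=proj("scene",[o])[0];b=proj("top",[o])[0]
SP=lambda u,v:px(int(a[0]-50),int(a[1]-50),u,v,4)
TP=lambda u,v:px(int(b[0]-50),int(b[1]-50),u,v,4)
for n,s,t in(("disc",S(227,147),T(170,164)),("BR corner? right-scene=BL-top",S(392,322),T(76,338)),
 ("pivot",SP(203,185),TP(212,196)),("handleL",SP(362,150),TP(134,378)),("handleR",SP(311,90),TP(245,390)),("tabL",S(383,130),T(100,322)),("tabR",S(318,52),T(198,338))):
  r=least_squares(lambda p:np.r_[proj("scene",[p])[0]-s,proj("top",[p])[0]-t],[.6,0,.05]);print(n,np.round(r.x,4),np.round(r.fun,2),s.round(1),t.round(1))
E
```

```text
disc [0.6209 0.2047 0.1044] [-0.23 -0.02 -0.19  0.14] [309.  284.6] [139.9 144. ]
BR corner? right-scene=BL-top [0.5848 0.2649 0.0015] [ 0.25  0.02  0.21 -0.15] [332.6 309.6] [126.4 168.9]
pivot [ 0.5878 -0.2432  0.0472] [-0.32 -0.1  -0.22  0.18] [204.4 177.9] [325.6 168.6]
handleL [ 0.4753 -0.1972  0.0365] [ 0.05  0.01  0.03 -0.02] [244.1 169.1] [306.1 214.1]
handleR [ 0.469  -0.264   0.0426] [ 0.02  0.01  0.01 -0.01] [231.4 154.1] [333.9 217.1]
tabL [0.5703 0.2302 0.0845] [-0.27 -0.02 -0.22  0.16] [331.3 282.1] [129.9 166.6]
tabR [0.5656 0.1958 0.0844] [-0.26 -0.02 -0.22  0.16] [322. 271.] [143.9 168.9]
```

The two turquoise pairs lie on the bench at top (400,184) and top (312,298). The green pair, at top (325,180), is on the grey rest and the crop confirms its green handles, so that is the one to use. Pivot ≈ (0.588,-0.243), yaw ≈ -0.11. Clip tabs ≈ (0.575,0.211,0.07), yaw ≈ -0.14. Next I go above the grip point.

Emit:
{"name": "drive_tool", "arguments": {
  "series": [
    [[0.2785,0.3425,0],[0,0,-28.8]],
    [[0.2785,0.3425,0],[0,0,-28.8]],
    [[0.2785,0.3425,0],[0,0,-28.8]],
    [[0.2785,0.3425,0],[0,0,-28.8]],
    [[0.2785,0.3425,0],[0,0,-28.8]],
    [[0.2785,0.3425,0],[0,0,-28.8]],
    [[0.2785,0.3425,0],[0,0,-28.8]],
    [[0.2785,0.3425,0],[0,0,-28.8]]
  ],
  "fingers": -1
}}

```text
time: 1.8
tool_pos: [0.4913, -0.2674, 0.2316]
tool_rot: [0.0, 0.999, -0.054, 0.0]
contact_force: [-0.0, -1.1, 0.2]
gripper_width: 1.002
```

Emit:
{"name": "drive_tool", "arguments": {
  "series": [
    [[0.0265,0.0325,-0.04],[0,0,0]],
    [[0.0265,0.0325,-0.08],[0,0,0]],
    [[0.0265,0.0325,-0.12],[0,0,0]],
    [[0.0265,0.0325,-0.12],[0,0,0]],
    [[0.0265,0.0325,-0.12],[0,0,0]]
  ]
}}

```text
time: 2.3
tool_pos: [0.5166, -0.2366, 0.1114]
tool_rot: [-0.0, 0.999, -0.054, -0.0]
contact_force: [0.8, -0.8, 1.9]
gripper_width: 1.003
```

```bash
cat > look.py <<'E'
import sys
from h import *
pt=eval(sys.argv[1]);half=int(sys.argv[2]);name=sys.argv[3]
o=[]
for c in("scene","top"):
  im=grab_frame(c); im=(255*(im/255.)**.6).astype(np.uint8)
  crop(c,im,proj(c,[pt])[0],half,400//(2*half) or 1,[],"pics/_t.png")
  t=cv2.resize(cv2.imread("pics/_t.png"),(400,400)); o.append(t)
cv2.imwrite(f"pics/{name}.png",np.hstack(o))
s=state();print(s['time'],s['tool_pos'].round(4),s['tool_rot'].round(4),s['gripper_width'],s['joint_pos'].round(2),s['contact_force'].round(1))
E
python3 look.py "(.54,-.24,.05)" 50 hover
```

```text
2.4 [ 0.5184 -0.238   0.1145] [ 0.0012  0.9985 -0.0547  0.0021] 1.0019472698382206 [-0.56  0.02  1.85  0.    1.27  1.12] [-0.8 -0.3 -0. ]
```

View pics/hover.png

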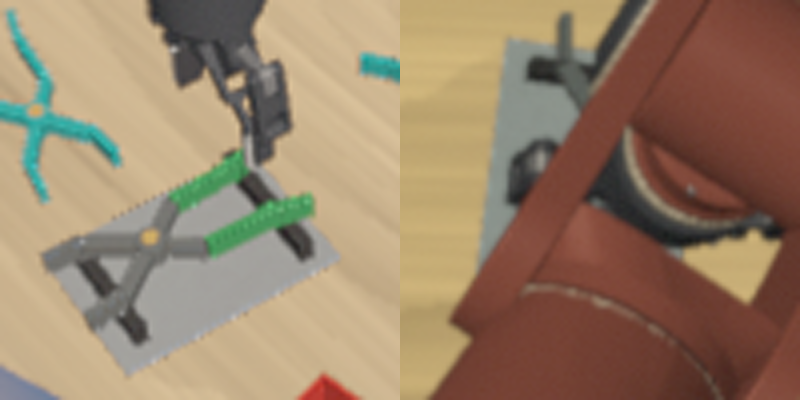

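Emit:
{"name": "drive_tool", "arguments": {
  "series": [
    [[0,0,0],[0,0,0]],
    [[0,0,0],[0,0,0]]
  ]
}}

```text
time: 2.6
tool_pos: [0.5179, -0.2377, 0.1138]
tool_rot: [0.001, 0.999, -0.055, 0.002]
contact_force: [0.6, 0.7, -0.1]
gripper_width: 1.001
```

```bash
python3 - <<'E'
from plant import *
for i in range(3):
  s=state();print(s['time'],s['tool_pos'].round(4),s['tool_rot'].round(4))
  grab_frame("top")
E
```

```text
2.6 [ 0.5179 -0.2377  0.1138] [ 0.001   0.9985 -0.0547  0.0018]
2.65 [ 0.5176 -0.2374  0.1132] [ 7.000e-04  9.985e-01 -5.460e-02  1.400e-03]
2.7 [ 0.5174 -0.2372  0.1127] [ 5.000e-04  9.985e-01 -5.460e-02  1.000e-03]
```

Emit:
{"name": "drive_tool", "arguments": {
  "series": [
    [[0.0015,0.002,-0.03],[0,0,0]],
    [[0.0015,0.002,-0.05],[0,0,0]],
    [[0.0015,0.002,-0.065],[0,0,0]],
    [[0.0015,0.002,-0.075],[0,0,0]],
    [[0.0015,0.002,-0.085],[0,0,0]],
    [[0.0015,0.002,-0.0945],[0,0,0]],
    [[0.0015,0.002,-0.0945],[0,0,0]],
    [[0.0015,0.002,-0.0945],[0,0,0]]
  ]
}}

```text
time: 3.55
tool_pos: [0.5185, -0.2348, 0.017]
tool_rot: [0.0, 0.999, -0.054, 0.0]
contact_force: [0.0, 0.0, 0.1]
gripper_width: 1.003
```

```bash
python3 look.py "(.54,-.24,.05)" 50 down
```

```text
3.65 [ 0.5189 -0.235   0.0176] [ 4.000e-04  9.985e-01 -5.440e-02  7.000e-04] 1.0012517674768968 [-0.56  0.15  1.89  0.    1.1   1.12] [0.3 0.5 0. ]
```

View pics/down.png

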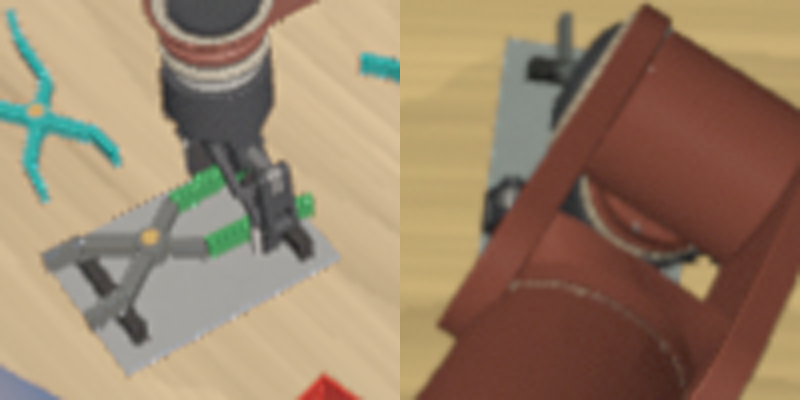

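Nothing has been touched and the fingers straddle the handles: the near finger is at scene crop (268,220), outside the handle. Now I close to about 58 mm.

Emit:
{"name": "drive_tool", "arguments": {
  "series": [
    [[0,0,0],[0,0,0]],
    [[0,0,0],[0,0,0]],
    [[0,0,0],[0,0,0]],
    [[0,0,0],[0,0,0]],
    [[0,0,0],[0,0,0]],
    [[0,0,0],[0,0,0]]
  ],
  "fingers": -0.37
}}

```text
time: 4.25
tool_pos: [0.5191, -0.2351, 0.0185]
tool_rot: [0.0, 0.999, -0.054, 0.001]
contact_force: [-1.7, 1.3, 6.2]
gripper_width: 0.688
```

```bash
python3 look.py "(.54,-.24,.05)" 50 grip
```

```text
4.35 [ 0.5191 -0.2351  0.0185] [ 3.000e-04  9.985e-01 -5.440e-02  8.000e-04] 0.6858394274949036 [-0.56  0.15  1.89  0.    1.1   1.12] [-1.5  1.6  5.4]
```

View pics/grip.png

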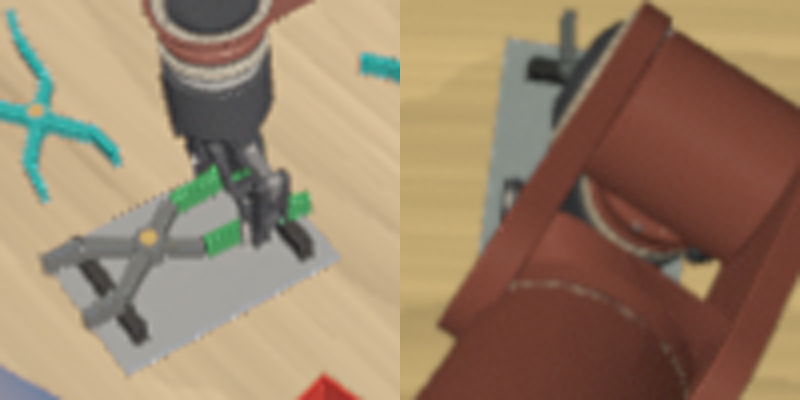

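Emit:
{"name": "drive_tool", "arguments": {
  "series": [
    [[0,0,0.01],[0,0,0]],
    [[0,0,0.025],[0,0,0]],
    [[0,0,0.045],[0,0,0]],
    [[0,0,0.07],[0,0,0]],
    [[0,0,0.1],[0,0,0]],
    [[0,0,0.13],[0,0,0]],
    [[0,0,0.13],[0,0,0]],
    [[0,0,0.13],[0,0,0]]
  ]
}}

```text
time: 5.15
tool_pos: [0.5187, -0.2349, 0.148]
tool_rot: [0.001, 0.999, -0.054, 0.001]
contact_force: [-0.2, 0.7, -2.2]
gripper_width: 0.687
```

```bash
python3 look.py "(.54,-.24,.15)" 60 lift
```

```text
5.25 [ 0.5173 -0.234   0.1452] [-6.000e-04  9.985e-01 -5.440e-02 -1.200e-03] 0.6861273479570159 [-0.56 -0.01  1.83 -0.    1.33  1.12] [ 0.1  0.4 -1.8]
```

View pics/lift.png

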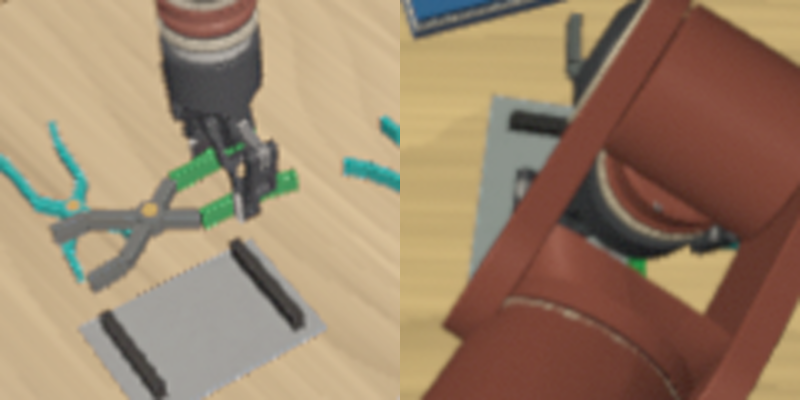

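Emit:
{"name": "drive_tool", "arguments": {
  "series": [
    [[-0.003,0.02,0],[0,0,0]],
    [[-0.008,0.05,0],[0,0,0]],
    [[-0.013,0.085,0],[0,0,-0.5]],
    [[-0.019,0.12,0],[0,0,-0.5]],
    [[-0.024,0.155,0],[0,0,-1]],
    [[-0.03,0.19,0],[0,0,-1]],
    [[-0.035,0.225,0],[0,0,-1.5]],
    [[-0.041,0.26,0],[0,0,-1.5]]
  ]
}}

```text
time: 6.05
tool_pos: [0.4754, 0.0276, 0.1451]
tool_rot: [-0.0, 0.998, -0.067, -0.001]
contact_force: [1.0, 0.7, -1.3]
gripper_width: 0.684
```

Emit:
{"name": "drive_tool", "arguments": {
  "series": [
    [[-0.005,0.035,0],[0,0,0]],
    [[-0.011,0.07,0],[0,0,0]],
    [[-0.017,0.105,0],[0,0,0]],
    [[-0.022,0.14,0],[0,0,0]],
    [[-0.027,0.17,0],[0,0,-0.3]],
    [[-0.03,0.19,0],[0,0,-0.3]],
    [[-0.032,0.204,0],[0,0,-0.3]],
    [[-0.032,0.204,0],[0,0,-0.3]]
  ]
}}

```text
time: 6.85
tool_pos: [0.4439, 0.2306, 0.1456]
tool_rot: [0.0, 0.998, -0.069, -0.001]
contact_force: [-1.1, -0.5, -1.2]
gripper_width: 0.688
```

```bash
python3 look.py "(.57,.21,.11)" 50 clip1; python3 - <<'E'
from h import *
for c in("scene","top"):
    for n in ("pliers","pliers_grip","pliers_jaws","clip_tabs"):
        for d in place_of(c,n): print(c,n,d['location'],round(d['confidence'],2))
E
```

```text
6.95 [0.4447 0.2291 0.146 ] [ 5.000e-04  9.976e-01 -6.980e-02 -6.000e-04] 0.6889139250427901 [ 0.33 -0.18  1.98 -0.    1.34  2.04] [ 0.6  0.4 -2. ]
scene pliers [0.2695, -0.195, -0.0017] 0.95
scene pliers [0.5156, 0.2177, 0.1554] 0.81
scene pliers [0.5688, -0.4278, -0.0036] 0.62
scene pliers_grip [0.5546, -0.4954, 0.0093] 0.86
scene pliers_grip [0.4463, 0.2329, 0.1651] 0.78
scene pliers_grip [0.2888, -0.2664, 0.0087] 0.67
scene pliers_jaws [0.5714, -0.3636, 0.008] 0.96
scene pliers_jaws [0.5702, 0.2129, 0.1673] 0.93
scene pliers_jaws [0.2587, -0.1371, 0.0141] 0.66
scene clip_tabs [0.5711, 0.2096, 0.069] 0.96
scene clip_tabs [0.4798, -0.0199, -0.0015] 0.73
top pliers [0.5655, -0.4269, -0.0032] 0.87
top pliers [0.2698, -0.1971, -0.0014] 0.78
top pliers [0.5199, 0.2236, 0.1577] 0.59
top pliers_grip [0.5579, -0.4929, 0.0064] 0.86
top pliers_grip [0.2869, -0.2634, 0.005] 0.66
top pliers_grip [0.4422, 0.2304, 0.1664] 0.57
top pliers_jaws [0.5688, -0.3654, 0.0096] 0.67
top pliers_jaws [0.5764, 0.2128, 0.1641] 0.6
top pliers_jaws [0.2553, -0.1384, 0.0113] 0.56
top clip_tabs [0.5748, 0.2112, 0.0679] 0.85
```

View pics/clip1.png

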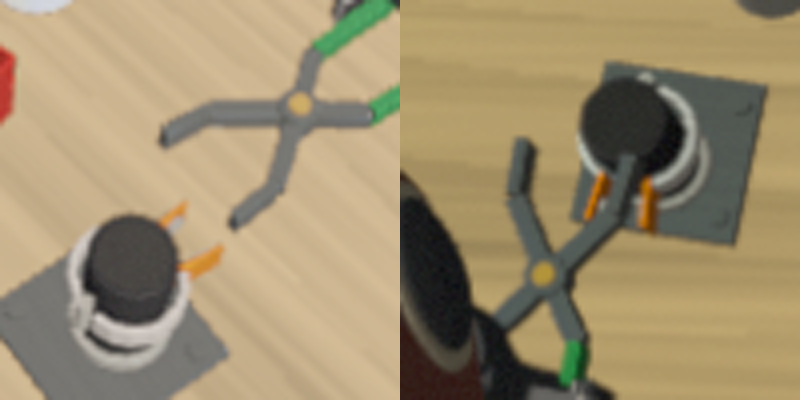

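Emit:
{"name": "drive_tool", "arguments": {
  "series": [
    [[0,-0.001,-0.02],[0,0,0]],
    [[0,-0.001,-0.04],[0,0,0]],
    [[0,-0.001,-0.055],[0,0,0]],
    [[0,-0.001,-0.063],[0,0,0]],
    [[0,-0.001,-0.063],[0,0,0]],
    [[0,-0.001,-0.063],[0,0,0]]
  ]
}}

```text
time: 7.95
tool_pos: [0.4457, 0.2285, 0.0843]
tool_rot: [-0.0, 0.998, -0.07, 0.0]
contact_force: [0.6, -0.4, -1.8]
gripper_width: 0.69
```

```bash
python3 look.py "(.57,.21,.08)" 40 clip2
```

```text
8.05 [0.4461 0.2287 0.085 ] [-4.000e-04  9.975e-01 -7.010e-02  9.000e-04] 0.6841417180314381 [ 0.33 -0.11  2.03  0.    1.22  2.04] [-0.2 -0.5 -1.4]
```

View pics/clip2.png

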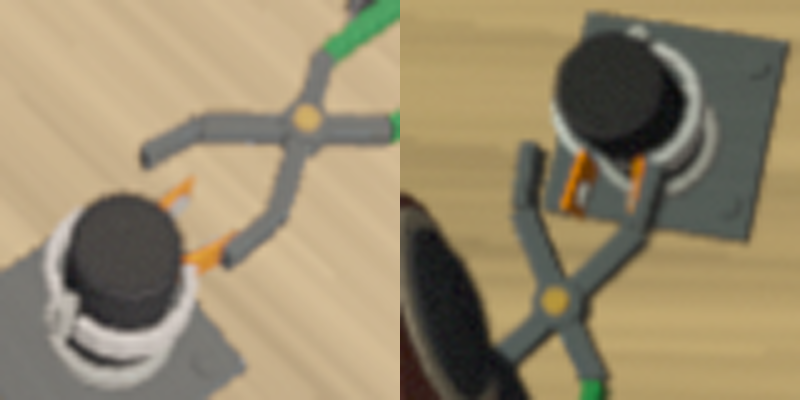

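```bash
python3 - <<'E'
from h import *
from scipy.optimize import least_squares
P=(.57,.21,.08)
o={c:(proj(c,[P])[0]-40).astype(int) for c in("scene","top")}
def tri(n,s,t):
  s=o["scene"]+(np.array(s)+.5)/5-.5;t=o["top"]+(np.array(t)+.5)/5-.5
  r=least_squares(lambda p:np.r_[proj("scene",[p])[0]-s,proj("top",[p])[0]-t],[.6,0.2,.08]);print(n,np.round(r.x,4),np.round(r.fun,2));return r.x
a=tri("pivot",(307,117),(157,299))
L=tri("jawL tip",(229,258),(131,146)); R=tri("jawR tip",(148,152),(259,166))
tl=tri("tabL end",(236,236),(165,212));tr=tri("tabR end",(193,180),(233,206))
m=(L+R)/2;print(m,(tl+tr)/2,np.arctan2(*(m-a)[1::-1]))
E
```

```text
pivot [0.5165 0.2183 0.1145] [-0.33 -0.02 -0.26  0.19]
jawL tip [0.5912 0.2404 0.1047] [-0.2  -0.01 -0.17  0.12]
jawR tip [0.5819 0.1785 0.107 ] [-0.55 -0.06 -0.44  0.32]
tabL end [0.5675 0.2297 0.0754] [ 0.35  0.03  0.29 -0.21]
tabR end [0.5674 0.1962 0.0845] [-0.84 -0.07 -0.68  0.49]
[0.58654887 0.20944469 0.10585132] [0.56742902 0.21293667 0.07996635] -0.12627171710606996
```

Emit:
{"name": "drive_tool", "arguments": {
  "series": [
    [[0.002,0.001,0],[0,0,0]],
    [[0.002,0.001,-0.006],[0,0,0]],
    [[0.002,0.001,-0.012],[0,0,0]],
    [[0.002,0.001,-0.016],[0,0,0]],
    [[0.002,0.001,-0.016],[0,0,0]]
  ]
}}

```text
time: 8.55
tool_pos: [0.4464, 0.2291, 0.0665]
tool_rot: [0.0, 0.998, -0.07, -0.001]
contact_force: [0.4, -0.1, -1.7]
gripper_width: 0.688
```

```bash
python3 look.py "(.57,.21,.08)" 40 clip3
```

```text
8.65 [0.4471 0.2293 0.0675] [ 1.000e-04  9.975e-01 -7.010e-02 -3.000e-04] 0.68600484712969 [ 0.33 -0.08  2.03 -0.    1.19  2.04] [ 0.9 -0.3 -2. ]
```

View pics/clip3.png

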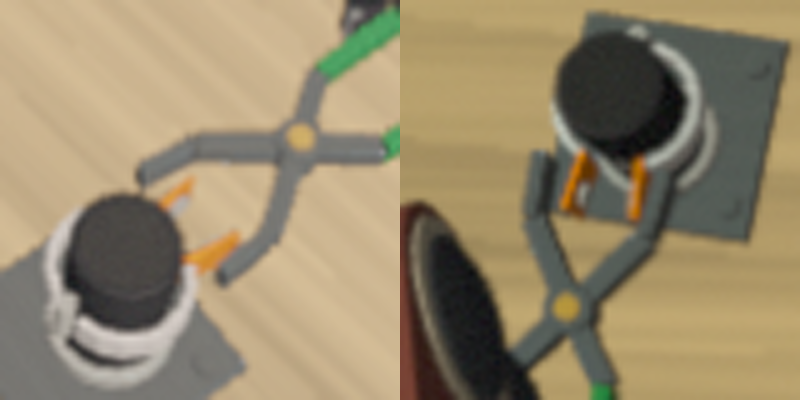

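The tabs (top crop (577,180) and (637,187)) sit between the jaws (540,180) and (657,195) with a gap on both sides. I continue down to tab height.

Emit:
{"name": "drive_tool", "arguments": {
  "series": [
    [[0,0,-0.006],[0,0,0]],
    [[0,0,-0.012],[0,0,0]],
    [[0,0,-0.018],[0,0,0]],
    [[0,0,-0.018],[0,0,0]],
    [[0,0,-0.018],[0,0,0]]
  ]
}}

```text
time: 9.15
tool_pos: [0.447, 0.2293, 0.0494]
tool_rot: [0.0, 0.998, -0.07, -0.0]
contact_force: [-0.1, 0.9, -1.0]
gripper_width: 0.688
```

```bash
python3 look.py "(.57,.21,.08)" 40 clip4
```

```text
9.25 [0.4475 0.2295 0.05  ] [-1.000e-04  9.975e-01 -7.010e-02  2.000e-04] 0.6886784447529224 [ 0.33 -0.05  2.04 -0.    1.15  2.04] [ 1.  -0.8 -2.7]
```

View pics/clip4.png

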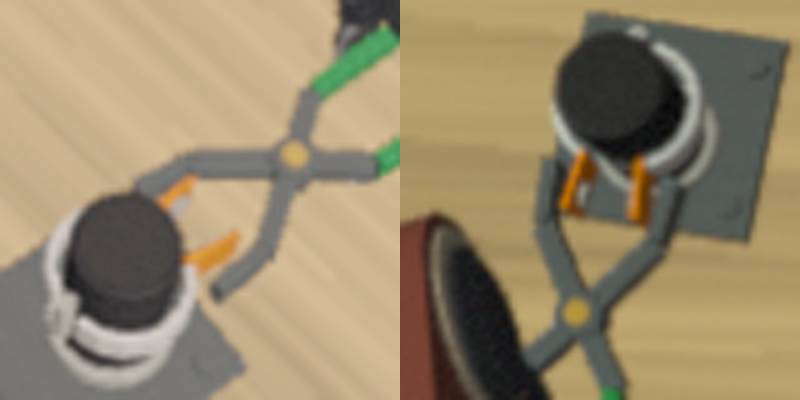

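Emit:
{"name": "drive_tool", "arguments": {
  "series": [
    [[0,0,0.001],[0,0,0]],
    [[0,0,0.002],[0,0,0]],
    [[0,0,0.002],[0,0,0]],
    [[0,0,0.002],[0,0,0]]
  ],
  "fingers": -0.05
}}

```text
time: 9.65
tool_pos: [0.4468, 0.2294, 0.0516]
tool_rot: [0.0, 0.998, -0.07, -0.001]
contact_force: [-1.7, 0.4, -2.3]
gripper_width: 0.527
```

```bash
python3 look.py "(.57,.21,.08)" 40 clip5
```

```text
9.75 [0.4468 0.2294 0.0516] [ 1.000e-04  9.975e-01 -7.010e-02 -5.000e-04] 0.5301748397687787 [ 0.33 -0.05  2.04  0.    1.16  2.04] [-2.9 -0.2 -1.2]
```

View pics/clip5.png

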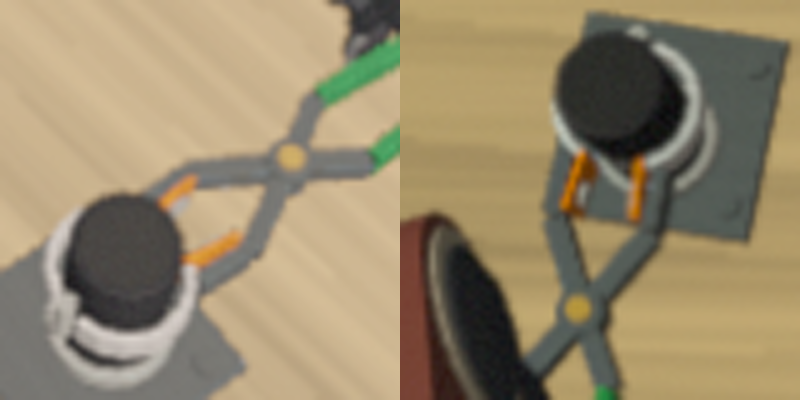

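Both jaws have nearly reached the tabs and are centred. Now I squeeze fully.

Emit:
{"name": "drive_tool", "arguments": {
  "series": [
    [[0,0,0.001],[0,0,0]],
    [[0,0,0.002],[0,0,0]],
    [[0,0,0.002],[0,0,0]],
    [[0,0,0.002],[0,0,0]],
    [[0,0,0.002],[0,0,0]],
    [[0,0,0.002],[0,0,0]]
  ],
  "fingers": 0.5
}}

```text
time: 10.35
tool_pos: [0.4388, 0.2291, 0.0496]
tool_rot: [0.002, 0.998, -0.07, -0.01]
contact_force: [-20.4, 2.8, -0.4]
gripper_width: 0.288
```

```bash
python3 look.py "(.57,.21,.08)" 40 clip6
```

```text
10.45 [0.4388 0.2291 0.0496] [ 0.0016  0.9975 -0.0699 -0.01  ] 0.28838032974989386 [ 0.33 -0.06  2.04  0.01  1.17  2.04] [-20.9   3.2  -0.1]
```

View pics/clip6.png

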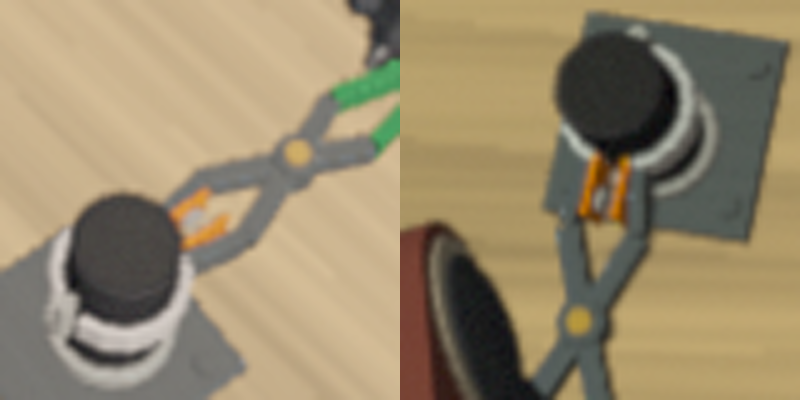

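Emit:
{"name": "drive_tool", "arguments": {
  "series": [
    [[-0.004,0.0005,0],[0,0,0]],
    [[-0.008,0.001,0],[0,0,0]],
    [[-0.008,0.001,0],[0,0,0]],
    [[-0.008,0.001,0],[0,0,0]]
  ]
}}

```text
time: 10.85
tool_pos: [0.4388, 0.2303, 0.0536]
tool_rot: [0.0, 0.998, -0.07, -0.001]
contact_force: [-4.4, -0.0, -3.4]
gripper_width: 0.29
```

```bash
python3 look.py "(.52,.21,.08)" 50 clip7
```

```text
10.95 [0.4388 0.2302 0.0535] [ 1.000e-04  9.975e-01 -7.020e-02 -8.000e-04] 0.28872962815068914 [ 0.33 -0.07  2.05  0.    1.16  2.04] [-5.3 -1.7 -2.6]
```

View pics/clip7.png

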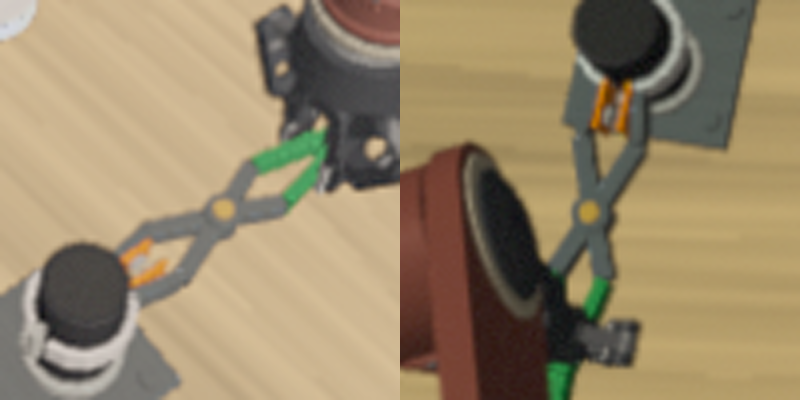

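The force has dropped and the clip tabs are together at top crop (612,105). I let the jaws open to the holding width.

Emit:
{"name": "drive_tool", "arguments": {
  "series": [
    [[0,0,-0.001],[0,0,0]],
    [[0,0,-0.002],[0,0,0]],
    [[0,0,-0.003],[0,0,0]],
    [[0,0,-0.004],[0,0,0]],
    [[0,0,-0.004],[0,0,0]],
    [[0,0,-0.004],[0,0,0]],
    [[0,0,-0.004],[0,0,0]]
  ],
  "fingers": -0.37
}}

```text
time: 11.65
tool_pos: [0.4394, 0.2304, 0.0499]
tool_rot: [-0.0, 0.998, -0.07, 0.0]
contact_force: [-0.5, -0.2, -1.3]
gripper_width: 0.688
```

```bash
python3 look.py "(.52,.21,.08)" 50 clip8
```

```text
11.75 [0.4393 0.2304 0.0498] [-0.000e+00  9.975e-01 -7.010e-02  1.000e-04] 0.6839748346005318 [ 0.33 -0.07  2.05  0.    1.15  2.04] [-0.   0.2 -2. ]
```

View pics/clip8.png

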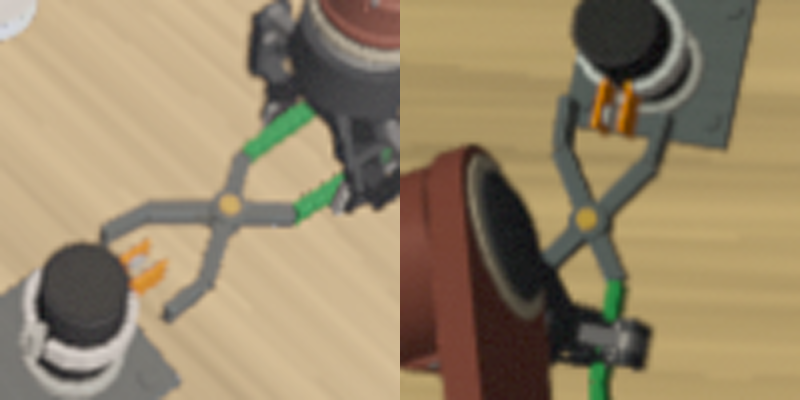

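Emit:
{"name": "drive_tool", "arguments": {
  "series": [
    [[0,0,0.008],[0,0,0]],
    [[0,0,0.02],[0,0,0]],
    [[0,0,0.035],[0,0,0]],
    [[0,0,0.055],[0,0,0]],
    [[0,0,0.08],[0,0,0]],
    [[0,0,0.1],[0,0,0]],
    [[0,0,0.1],[0,0,0]],
    [[0,0,0.1],[0,0,0]]
  ]
}}

```text
time: 12.55
tool_pos: [0.4397, 0.2305, 0.1508]
tool_rot: [-0.0, 0.998, -0.07, 0.001]
contact_force: [-1.1, 0.3, -2.9]
gripper_width: 0.683
```

```bash
python3 look.py "(.53,.21,.10)" 50 clip9; python3 - <<'E'
from h import *
from scipy.optimize import least_squares
import json
for c in("scene","top"):
    for n in ("pliers","pliers_grip","pliers_jaws"):
        for d in place_of(c,n):
            if d['location'][2]>.08: print(c,n,d['location'],round(d['confidence'],2))
E
```

```text
12.65 [0.4385 0.2301 0.1487] [ 4.000e-04  9.975e-01 -7.010e-02 -9.000e-04] 0.6864098946399511 [ 0.33 -0.2   1.99  0.    1.35  2.04] [ 0.1  0.4 -1.9]
scene pliers [0.5113, 0.2182, 0.1589] 0.71
scene pliers_grip [0.4409, 0.2316, 0.1698] 0.95
scene pliers_grip [0.5088, 0.2188, 0.1633] 0.42
scene pliers_jaws [0.5649, 0.2131, 0.1703] 0.79
top pliers [0.5086, 0.2239, 0.1636] 0.84
top pliers_grip [0.4347, 0.2311, 0.167] 0.61
top pliers_jaws [0.5701, 0.2127, 0.1658] 0.79
```

View pics/clip9.png

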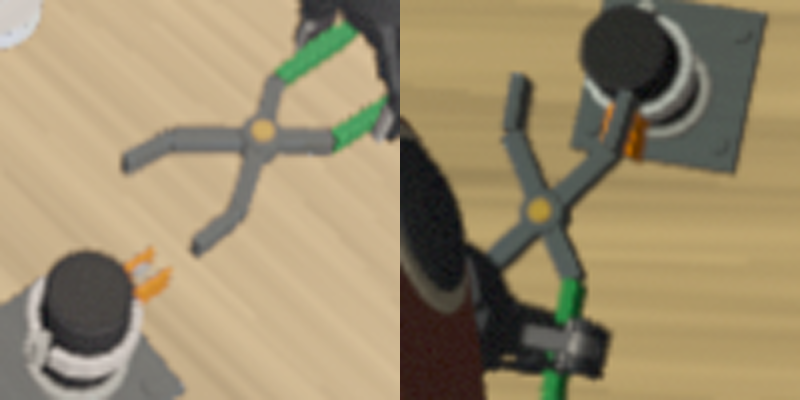

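Emit:
{"name": "drive_tool", "arguments": {
  "series": [
    [[0.003,-0.02,0],[0,0,0]],
    [[0.009,-0.05,0],[0,0,0]],
    [[0.015,-0.085,0],[0,0,0.5]],
    [[0.021,-0.12,0],[0,0,0.5]],
    [[0.027,-0.155,0],[0,0,1]],
    [[0.033,-0.19,0],[0,0,1]],
    [[0.039,-0.225,0],[0,0,1.5]],
    [[0.045,-0.26,0],[0,0,1.5]]
  ]
}}

```text
time: 13.75
tool_pos: [0.4843, -0.0311, 0.1497]
tool_rot: [-0.0, 0.998, -0.057, 0.0]
contact_force: [-0.3, -0.5, -2.5]
gripper_width: 0.686
```

Emit:
{"name": "drive_tool", "arguments": {
  "series": [
    [[0.006,-0.035,0],[0,0,0]],
    [[0.012,-0.07,0],[0,0,0]],
    [[0.018,-0.105,0],[0,0,0]],
    [[0.024,-0.14,0],[0,0,0]],
    [[0.03,-0.17,0],[0,0,0.3]],
    [[0.033,-0.19,0],[0,0,0.3]],
    [[0.035,-0.205,0],[0,0,0.3]],
    [[0.035,-0.205,0],[0,0,0.3]]
  ]
}}

```text
time: 14.55
tool_pos: [0.5194, -0.2357, 0.1497]
tool_rot: [-0.0, 0.998, -0.055, -0.0]
contact_force: [-0.3, 0.4, -1.5]
gripper_width: 0.691
```

```bash
python3 look.py "(.54,-.24,.15)" 60 ret; python3 look.py "(.62,.205,.08)" 30 clipshut
```

```text
14.65 [ 0.5192 -0.2339  0.1495] [-5.000e-04  9.985e-01 -5.430e-02 -3.000e-04] 0.685470068668574 [-0.55 -0.01  1.82  0.    1.34  1.13] [ 0.  -0.5 -1.6]
14.75 [ 0.5192 -0.2335  0.1496] [-3.000e-04  9.986e-01 -5.380e-02 -2.000e-04] 0.6870492784986549 [-0.55 -0.01  1.82  0.    1.34  1.12] [ 1.   0.2 -2.3]
```

View pics/ret.png

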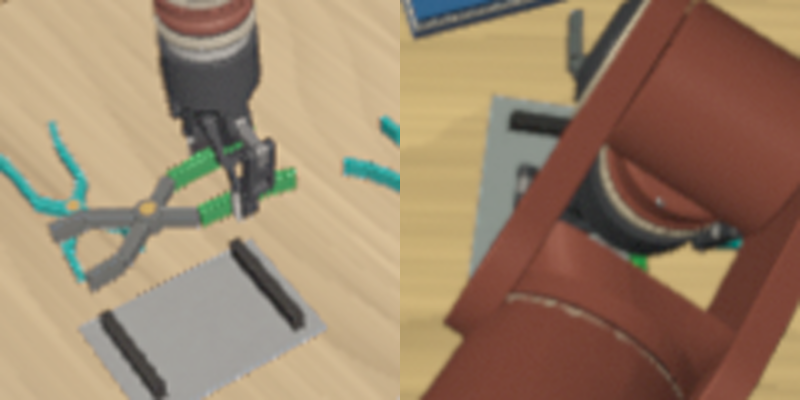

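View pics/clipshut.png

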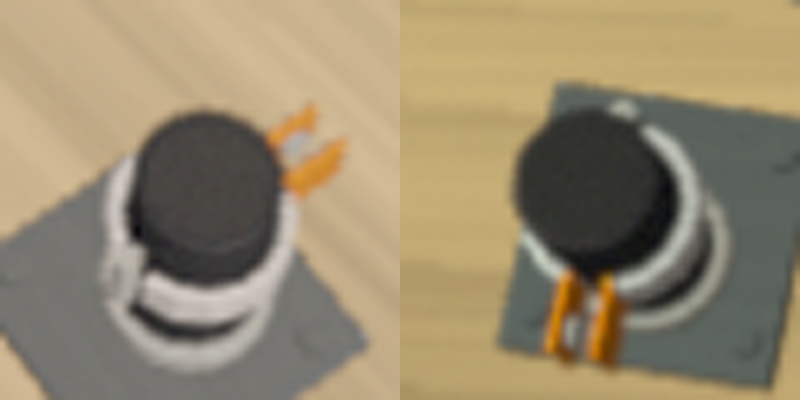

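The clip stays shut: its tabs are close together at top crop (565,315)/(607,320). The pose above the rest matches the lift picture, so I lower.

Emit:
{"name": "drive_tool", "arguments": {
  "series": [
    [[-0.0005,-0.001,-0.03],[0,0,0]],
    [[-0.0005,-0.001,-0.06],[0,0,0]],
    [[-0.0005,-0.001,-0.085],[0,0,0]],
    [[-0.0005,-0.001,-0.105],[0,0,0]],
    [[-0.0005,-0.001,-0.117],[0,0,0]],
    [[-0.0005,-0.001,-0.125],[0,0,0]],
    [[-0.0005,-0.001,-0.13],[0,0,0]],
    [[-0.0005,-0.001,-0.13],[0,0,0]]
  ]
}}

```text
time: 15.55
tool_pos: [0.5189, -0.2355, 0.0199]
tool_rot: [-0.0, 0.999, -0.054, 0.0]
contact_force: [-0.1, -0.6, -2.0]
gripper_width: 0.687
```

Emit:
{"name": "drive_tool", "arguments": {
  "series": [
    [[0,0,0],[0,0,0]],
    [[0,0,0],[0,0,0]],
    [[0,0,0],[0,0,0]]
  ]
}}

```text
time: 15.85
tool_pos: [0.5193, -0.236, 0.0206]
tool_rot: [0.0, 0.999, -0.054, 0.001]
contact_force: [-0.0, -0.8, -1.8]
gripper_width: 0.686
```

```bash
python3 look.py "(.54,-.24,.05)" 50 low
```

```text
15.95 [ 0.5191 -0.2358  0.0203] [ 2.000e-04  9.985e-01 -5.440e-02  4.000e-04] 0.6848631503543644 [-0.56  0.15  1.89  0.    1.1   1.12] [ 0.2  0.2 -1.3]
```

View pics/low.png

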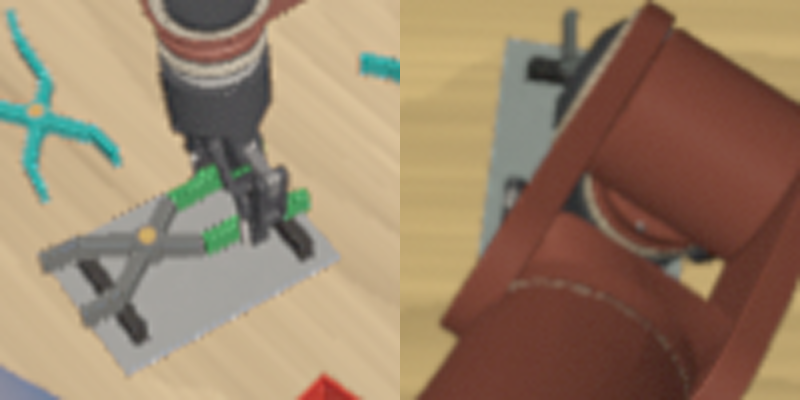

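Emit:
{"name": "drive_tool", "arguments": {
  "series": [
    [[0,0,-0.001],[0,0,0]],
    [[0,0,-0.002],[0,0,0]],
    [[0,0,-0.0025],[0,0,0]],
    [[0,0,-0.0025],[0,0,0]],
    [[0,0,-0.0025],[0,0,0]]
  ]
}}

```text
time: 16.45
tool_pos: [0.519, -0.2358, 0.0185]
tool_rot: [-0.0, 0.999, -0.054, -0.0]
contact_force: [-2.7, 1.1, 5.8]
gripper_width: 0.686
```

Emit:
{"name": "drive_tool", "arguments": {
  "series": [
    [[0,0,0],[0,0,0]],
    [[0,0,0],[0,0,0]],
    [[0,0,0],[0,0,0]]
  ],
  "fingers": -0.5
}}

```text
time: 16.75
tool_pos: [0.5188, -0.2356, 0.0172]
tool_rot: [0.0, 0.999, -0.054, 0.0]
contact_force: [0.5, 0.4, -0.5]
gripper_width: 0.752
```

Emit:
{"name": "drive_tool", "arguments": {
  "series": [
    [[0,0,0],[0,0,0]],
    [[0,0,0],[0,0,0]],
    [[0,0,0],[0,0,0]],
    [[0,0,0],[0,0,0]]
  ],
  "fingers": -1
}}

```text
time: 17.15
tool_pos: [0.5188, -0.2356, 0.0173]
tool_rot: [0.0, 0.999, -0.054, 0.0]
contact_force: [0.5, -0.4, 1.1]
gripper_width: 0.997
```

```bash
python3 look.py "(.54,-.24,.05)" 50 rel
```

```text
17.25 [ 0.5188 -0.2356  0.0173] [ 0.      0.9985 -0.0544  0.    ] 0.9994580116520216 [-0.56  0.15  1.89 -0.    1.1   1.12] [-0.4  0.1  0.1]
```

View pics/rel.png

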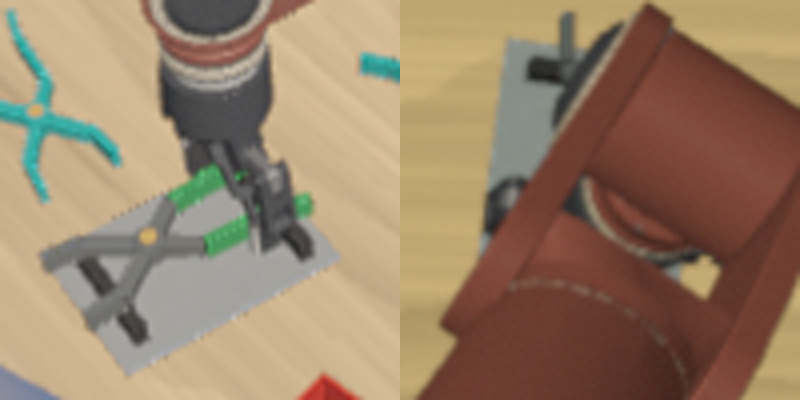

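The pliers are open and back where they were (pivot at scene crop (149,237), originally (150,237)). I rise slowly and then move away.

Emit:
{"name": "drive_tool", "arguments": {
  "series": [
    [[0,0,0.01],[0,0,0]],
    [[0,0,0.025],[0,0,0]],
    [[0,0,0.045],[0,0,0]],
    [[0,0,0.075],[0,0,0]],
    [[0,0,0.11],[0,0,0]],
    [[0,0,0.15],[0,0,0]],
    [[0,0,0.19],[0,0,0]],
    [[0,0,0.2],[0,0,0]]
  ]
}}

```text
time: 18.05
tool_pos: [0.5214, -0.2371, 0.2256]
tool_rot: [0.003, 0.999, -0.054, 0.005]
contact_force: [1.1, -0.4, 0.2]
gripper_width: 1.002
```

Emit:
{"name": "drive_tool", "arguments": {
  "series": [
    [[-0.03,-0.035,0],[0,0,0]],
    [[-0.06,-0.07,0],[0,0,0]],
    [[-0.09,-0.105,0],[0,0,0]],
    [[-0.12,-0.14,0],[0,0,0]],
    [[-0.15,-0.175,0],[0,0,0]],
    [[-0.18,-0.21,0],[0,0,0]],
    [[-0.2,-0.24,0],[0,0,0]],
    [[-0.2,-0.24,0],[0,0,0]]
  ]
}}

```text
time: 18.85
tool_pos: [0.3161, -0.4784, 0.2177]
tool_rot: [0.001, 0.998, -0.057, -0.0]
contact_force: [0.1, -0.2, -0.7]
gripper_width: 1.004
```

```bash
python3 look.py "(.54,-.24,.05)" 50 fin; python3 look.py "(.62,.205,.08)" 30 fin2; python3 - <<'E'
from h import *
for c in("scene","top"):
    cv2.imwrite(f"pics/{c}_end.png",grab_frame(c)[:,:,::-1])
    for n in ("pliers","pliers_grip","pliers_jaws","rest_mid","bin","can","carton","pulley"):
        for d in place_of(c,n)[:3]: print(c,n,d['location'],round(d['confidence'],2))
a,b=cv2.imread("pics/top0.png"),cv2.imread("pics/top_end.png")
cv2.imwrite("pics/cmp.png",np.hstack([cv2.resize(x[70:230,110:450],(400,188)) for x in(a,b)]))
E
```

```text
18.95 [ 0.3183 -0.4758  0.2174] [-3.000e-04  9.985e-01 -5.520e-02  1.000e-04] 1.000360332252215 [-1.11 -0.06  1.75  0.    1.45  0.57] [-0.7  0.5  0.3]
19.05 [ 0.3193 -0.4749  0.2174] [-2.000e-04  9.985e-01 -5.400e-02  1.000e-04] 0.9975332429107568 [-1.11 -0.06  1.75  0.    1.45  0.57] [ 0.3  0.1 -0.4]
scene pliers [0.5914, -0.2464, 0.0316] 0.97
scene pliers [0.5681, -0.4281, -0.0007] 0.82
scene pliers [0.6485, 0.0071, 0.0015] 0.74
scene pliers_grip [0.2914, -0.2686, 0.0142] 0.86
scene pliers_grip [0.5564, -0.4938, 0.0123] 0.79
scene pliers_grip [0.5197, -0.2351, 0.0392] 0.56
scene pliers_jaws [0.6439, -0.2503, 0.0426] 0.92
scene pliers_jaws [0.2564, -0.1367, 0.0152] 0.72
scene pliers_jaws [0.5735, -0.3642, 0.0065] 0.62
scene rest_mid [0.5957, -0.2431, 0.0283] 0.71
scene rest_mid [0.6225, 0.2064, 0.0015] 0.4
scene bin [0.6519, 0.0069, -0.0007] 0.92
scene can [0.7564, 0.1445, -0.0016] 0.69
scene carton [0.7592, -0.1732, -0.0014] 0.91
scene pulley [0.4818, -0.0192, 0.0009] 0.57
top pliers [0.5641, -0.4277, -0.0045] 0.97
top pliers [0.2716, -0.1981, -0.0026] 0.85
top pliers [0.5893, -0.2396, 0.0329] 0.8
top pliers_grip [0.2875, -0.2635, 0.0037] 0.86
top pliers_grip [0.5194, -0.2337, 0.0393] 0.84
top pliers_grip [0.5597, -0.4895, 0.01] 0.72
top pliers_jaws [0.651, -0.2469, 0.0372] 0.88
top pliers_jaws [0.5703, -0.3642, 0.012] 0.76
top pliers_jaws [0.2551, -0.1403, 0.0121] 0.62
top rest_mid [0.5911, -0.2407, 0.0244] 0.94
top bin [0.6502, 0.0123, -0.0045] 0.76
top can [0.759, 0.1463, 0.0012] 0.95
top carton [0.7608, -0.1724, -0.0016] 0.86
top carton [0.4734, -0.0177, 0.0016] 0.68
top pulley [0.4739, -0.0185, -0.0002] 0.65
```

View pics/fin.png

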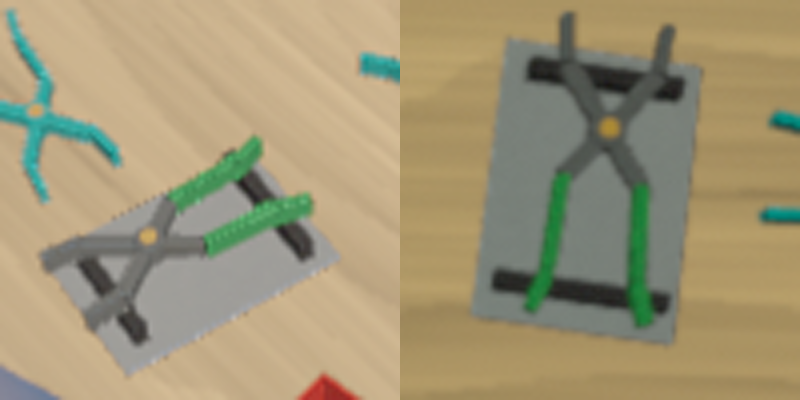

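View pics/cmp.png

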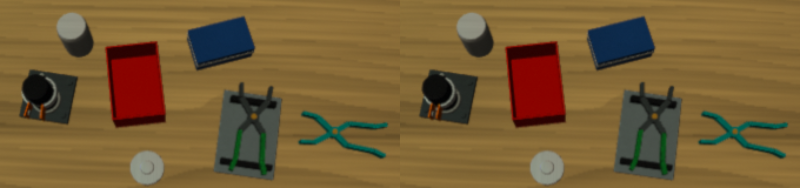

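The pliers lie on both bars as before, the clip is shut, and nothing else has moved. I hand the job in.

```bash
python3 -c "
from plant import *
print(job_done())"
```

```text
the job is handed in; nothing more can be done
None
```

I picked up the green-handled pliers at about 58 mm handle width, closed the clip with them, laid them back open on both bars of their rest, and handed the job in. The run took about 19 s of the 51 s allowed.

**Last checks, all from the pictures and the networks:**
- **Clip:** the tabs stayed close together after the jaws opened and the pliers were away. The clip angle itself cannot be read.
- **Pliers:** the pivot is at about (0.590, -0.243), about 3–5 mm from the rest point as each camera reports it. They look open and level, as in the first picture.
- **Bystanders:** bin, carton, can and pulley look unmoved next to the first picture.
- **Gripper:** it is open and about 0.2 m above the bench, touching nothing.

**What disagreed:**
- During the squeeze the wrist force reached about 20 N, pushing the tool back about 8 mm. This was probably the jaw tips pressing on the clip band. I backed off 8 mm and it fell to about 5 N before I opened the jaws.
- The stand's foot plate, measured in the images, was about 11 mm off from the pipe axis. I aligned on the tabs themselves instead.

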